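Wedge the plate-setting table level and hold it for clamping

TASK

The poured agar plates must set level, but the blue-framed levelling table they stand on has dropped onto its front rests and slopes down towards you. Take the orange levelling wedge by its grip, push it thin end first along the bench between the steel guide rails under the table's front edge until the table lifts off its rests and its top lies level, flush with the blue side cheeks, and finish while still gripping the wedge in that place so that a colleague can tighten the clamps. Lift the table with the wedge alone, do not make the dishes slide, and leave the other things where they are.

Things in the scene. Friction and masses are not known exactly. Their poses are not given: they have to be found in the camera images.
- wedge: orange levelling wedge, 141 mm long, 40 wide, 0.16 kg, flat on the bench (z = 0). Origin on the underside below the middle of the grip, x to the thin end, z up. Grip: upright block 36 (x) x 40 (y) x 48 mm high, ribbed sides, grasp from above across y. From x = 18 mm the top slopes down 1 in 4 to the thin end, 3 mm high, at x = 123 mm (height d behind the thin end: 3 mm + d/4)
- wedge_toe (a point): middle of the lower edge of the wedge's thin end, 123 mm ahead of the wedge's origin (along its x)
- level_base: blue frame of the levelling table, 226 x 250 mm with its clamp knobs, fixed to the bench. Origin on the bench under its middle, x from the open front (robot side) to the back, z up. Side cheeks at y = -106 and 106 mm, upper edges level, 40 mm above the bench. The table top hinges at x = 95, z = 33 mm; on its front rests it slopes down to the front by 0.055 rad, and falls back there if not held up
- guide_mouth (a point): middle of the guide's mouth, on the bench, at x = -118, y = 0 mm of the frame, below the table top's engraved centre line. Two steel rails 8 mm high run from x = -100 to 34 mm, inner faces 50 mm apart (y = -25, 25); their ends flare outwards from x = -100 to -118. Bare bench between them as far as x = 20 mm
- table_top: bare aluminium table top 216 x 198 x 10 mm, about 0.9 kg, between the cheeks, hinged at the back. Origin mid front upper edge (28.7 mm above the bench at rest, 40 mm level), x to the back, z normal to the top. 16 mm behind the origin (x = -95 mm of the frame) a 12 mm round bar runs along y under it; the wedge's slope goes under this bar (underside 9 mm above the bench at rest, 19.5 level)
- dish_pink: closed petri dish with pink agar, 90 mm across, 15 mm high, loose on the table top; origin at the centre of its underside
- dish_beige: closed petri dish with beige agar, 90 mm across, 15 mm high, loose on the table top; origin at the centre of its underside
- beaker_sample: glass beaker with beige slurry, 73 mm across, 85 mm high, bystander; origin at the centre of its underside
- bench_timer: white digital timer, 58 x 66 x 19 mm, bystander; origin at the centre of its underside
- jar_yellow: jar with yellow cap, 52 mm across, 66 mm high, bystander; origin at the centre of its underside
Not all that is in view belongs to the job. What is shaped like the dish_beige but purple is not meant.

How it is judged:
By the outcome, as a careful person would: the job done as asked, in the order asked, and still so for the second after the job is handed in, while the arm keeps its last pose, push and grip.
It also fails if it takes over 38 s, if anything falls off the work surface, if the arm or the gripper's body presses on something with over 40 N, if the wrist force passes 120 N, or if a joint passes its speed limit or range.

ROBOT

A 6-joint arm with a two-finger parallel gripper is mounted at the origin on a cart in front of the work surface, level with it; the furniture and walls round the work are solid. World frame = base frame: x ahead of the robot, y to its left, z up, the work surface at z = 0. Lengths are in m, angles in rad, forces in N, time in s.
With the tool pointing down it reaches from about 0.325 to 0.775 m from the base axis. Payload 5.5 kg.
Tool frame: the origin (TCP) lies on the centre line of the jaws, within the pads' length; the fingertips stand 22 mm ahead of it and the grasp point (between the pads) lies 3 mm ahead of it; z points along the fingers, x is the direction in which the jaws open and shut, and the axes are right-handed (so a half turn about z gives the same grasp; the last joint's range is limited). The gripper opens to 85 mm and grips with 20 to 120 N. Pads are 22 mm wide; open, the fingers measure 114 mm over their backs; the gripper's body (76 mm by 85 mm) begins 54 mm behind the grasp point. The pads swing forward as they close: fully open they stand 13 mm farther back than shut.
Start: joints at [-1.24, 0.091, 1.231, -0, 1.82, -0.057], TCP at [0.227, -0.555, 0.253] pointing down, gripper open.
Joint ranges: [-2.87, 2.87], [-0.86, 2.18], [0.17, 2.46], [-1.51, 4.65], [0.06, 2.69], [-2.65, 2.65]. Speed limits (rad/s): [2.57, 2.57, 3.01, 3.14, 3.14, 3.14].

INTERFACE

Orientations are given as a unit quaternion [x, y, z, w].
In Python, from workcell import state, read_camera, hand_in gives the robot as it stands.
- The arm moves only by the tool send_rows, never from a script. Its argument "motion" is a list of rows, each a list of 7 numbers: the opening, from 0 (shut) to 1 (fully open), then the shift along the tool's x, y, z in mm, then the turn, a rotation vector about the tool's x, y, z in rad. A call has 1 to 12 rows; each row shifts and turns the commanded pose from where the row before left it, along the tool's axes as they then stand; what a row does not reach is not made up. A row lasts 1/8 s, in which the tool goes at most 62.5 mm and 10.7 degrees, less where a joint would pass 70% of its speed; a pose out of reach is approached as far as the arm can. A call is refused whole if a number of a shift passes 62.5 or a number of a turn 0.188, either way. A call with a gripper value outside its range is refused whole. The fingers move at their own pace and stop on an object; the grip force is fixed at half the most. Time passes only in rows, so rows that do not move let the fingers close. It gives the time, the measured TCP pose, the force and the opening at its end, in the units of the state.
- state(): the state, without advancing time (a new reading comes with each control period).
- read_camera(name): name is "scene" or "side" or "wrist"; returns a dict with "pixels" (420x560x3 uint8, red, green, blue), "camera_matrix" (3x3 intrinsics, pixels), "rvec" (rotation vector, rad) and "tvec" (3), from world to camera coordinates, as OpenCV has them. Camera axes: x right, y down, z forward; pixel columns grow to the right and rows downward; lengths in m; the calibration is good to about 2 mm. A picture is of the moment at which its call begins. There is no depth.
- hand_in(): hands the job in, once; it reports no verdict.
The state is a dict: "time": time; "joint_pos": joint angles; "qd": joint speeds; "joint_efforts": joint torques, N m; "eef_pos": TCP position; "tool_rot": TCP orientation; "ft_force": force on the tool from outside, world axes, zero at the start; "ft_torque": the same for the moment, N m; "grip_width": opening from 0.0 (shut) to 1.0 (fully open).
Only numpy, scipy, OpenCV 4.12 (cv2) and the standard library are available. Lean on these libraries where they do the work, as an engineer would, in place of code of your own. Each camera call takes 0.05 s, during which the arm holds its last target.

## Working session

There is one attempt and no reset: what is moved stays moved. The work goes in short steps, Python scripts to look and compute and a tool call to move; the robot and the scene stay as the last step left them, time stands still between calls to the robot, and variables do not carry over. Pictures are saved under pics/ and viewed, and the job is handed in when it is done.

Besides the shell and the picture viewer there is one more tool, called after ">>>" as name([rows], argument=value, ...), one row to a line, values as JSON. send_rows: Moves the arm, as the interface text tells. Its arguments: {"type":"object","properties":{"motion":{"type":"array","items":{"type":"array","items":{"type":"number"}}}},"required":["motion"]}

```bash
mkdir -p pics; ls; cat > h.py <<'E'
import numpy as np, cv2
from workcell import state, read_camera, hand_in
def cam(n,save=None):
    c=read_camera(n)
    if save: cv2.imwrite('pics/%s.png'%save,c['pixels'][:,:,::-1])
    return c
def ray(c,px,z):
    K=np.array(c['camera_matrix']);R=cv2.Rodrigues(np.array(c['rvec'],float))[0];t=np.array(c['tvec'],float).ravel()
    o=-R.T@t
    p=np.atleast_2d(np.array(px,float))
    d=np.c_[p,np.ones(len(p))]@np.linalg.inv(K).T@R
    return o+d*((z-o[2])/d[:,2])[:,None]
def proj(c,P):
    return cv2.projectPoints(np.atleast_2d(np.array(P,float)),np.array(c['rvec'],float),np.array(c['tvec'],float),np.array(c['camera_matrix'],float),None)[0].reshape(-1,2)
E
python3 - <<'E'
from h import *
for n in('scene','side','wrist'):
    c=cam(n,n+'0'); R=cv2.Rodrigues(np.array(c['rvec'],float))[0]; print(n,-R.T@np.array(c['tvec']).ravel(), c['camera_matrix'][0])
print(state())
E
```

```text
pics
scene [-0.08210301  0.65851655  0.85776274] [452.4212995    0.         278.91430371]
side [0.06418979 1.06414034 0.8394293 ] [437.49002629   0.         283.49270907]
wrist [ 0.30020195 -0.52547146  0.37375643] [317.65001846   0.         275.60815481]
{'time': 0.15, 'joint_pos': array([-1.23972728e+00,  9.17208138e-02,  1.23162997e+00,  7.22278046e-06,
        1.81980129e+00, -5.67084288e-02]), 'qd': array([ 0.0006501 , -0.00129798, -0.00390808,  0.00220702, -0.00096181,
        0.00132773]), 'joint_efforts': array([ 1.96015651e-03, -4.59369671e+01, -4.18527496e+01, -7.46326964e-05,
        9.50572954e-03, -1.90751513e-05]), 'eef_pos': array([ 0.22681531, -0.55527958,  0.252378  ]), 'tool_rot': array([ 8.30100189e-01, -5.57613727e-01, -6.19442355e-04, -4.73554707e-04]), 'ft_force': array([ 0.34736721,  0.85040449, -1.1441921 ]), 'ft_torque': array([-0.01580127, -0.01697238, -0.04611959]), 'grip_width': 1.0014240594540922}
```

View pics/scene0.png

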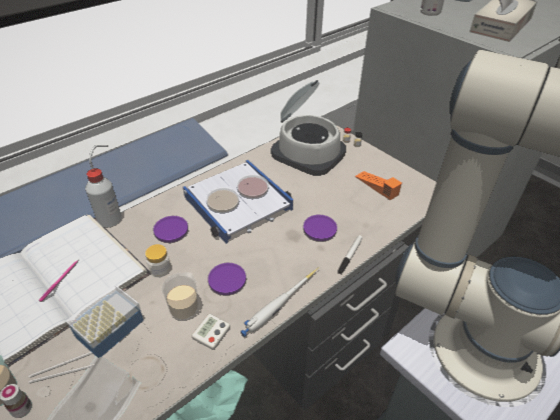

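View pics/side0.png

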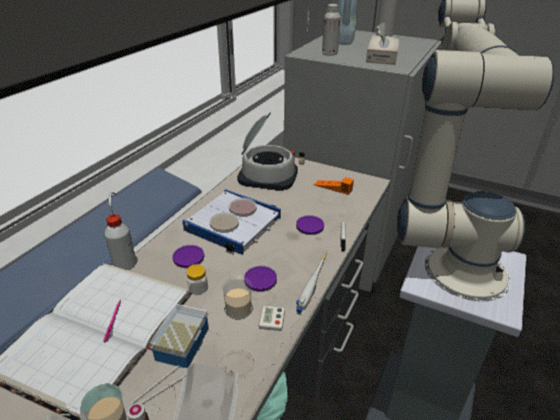

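View pics/wrist0.png

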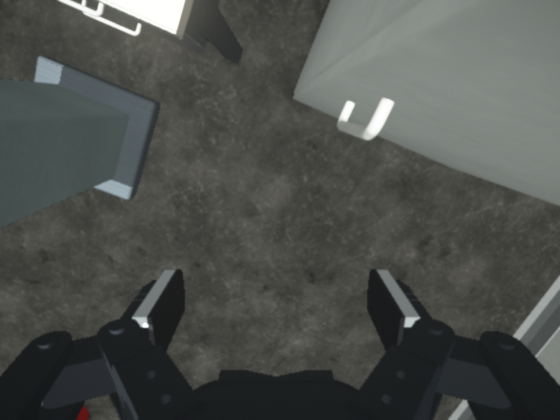

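The scene view shows the orange wedge with its grip near (392,187) and toe near (358,178). The blue frame is centred near (238,199), its corners around (185,196), (250,163), (292,203) and (220,236). I'll enlarge both next.

```bash
python3 - <<'E'
from h import *
a=cv2.imread('pics/scene0.png');b=cv2.imread('pics/side0.png')
cv2.imwrite('pics/crops.png',np.vstack([np.hstack([cv2.resize(a[150:250,170:310],None,fx=4,fy=4,interpolation=2)[:, :560][:300] if 0 else cv2.resize(a[155:245,175:300],(416,300),interpolation=2),cv2.resize(a[160:205,345:410],(384,300),interpolation=2)]),np.hstack([cv2.resize(b[180:255,175:290],(416,300),interpolation=2),cv2.resize(b[165:205,305:365],(384,300),interpolation=2)])]))
for n in('scene','side'):
    c=cam(n); im=c['pixels'].astype(int); r,g,bb=im[...,0],im[...,1],im[...,2]
    m=((r>150)&(r-bb>120)&(g<150)&(g>40)).astype(np.uint8)
    k,l,s,ce=cv2.connectedComponentsWithStats(m)
    for i in range(1,k):
        if s[i,4]>100: print(n,s[i],ce[i],ray(c,ce[i],0.02))
    m=((bb-r>50)&(bb>90)&(bb-g>25)).astype(np.uint8)
    k,l,s,ce=cv2.connectedComponentsWithStats(m)
    for i in range(1,k):
        if s[i,4]>40: print(n,'blue',s[i],ce[i],ray(c,ce[i],0.04))
E
```

```text
scene [356 172  45  16 304] [378.45394737 179.70723684] [[ 0.50290452 -0.25406255  0.02      ]]
scene blue [247 160  46  40 117] [270.06837607 180.75213675] [[0.68686568 0.00929658 0.04      ]]
scene blue [184 187  43  46 147] [204.42857143 209.51020408] [[0.70707051 0.22052898 0.04      ]]
side [315 177  38   9 172] [333.8255814  182.01744186] [[ 0.50008677 -0.25272587  0.02      ]]
side blue [183 220  59  25 121] [212.3553719  232.23140496] [[0.70722472 0.22264315 0.04      ]]
```

View pics/crops.png

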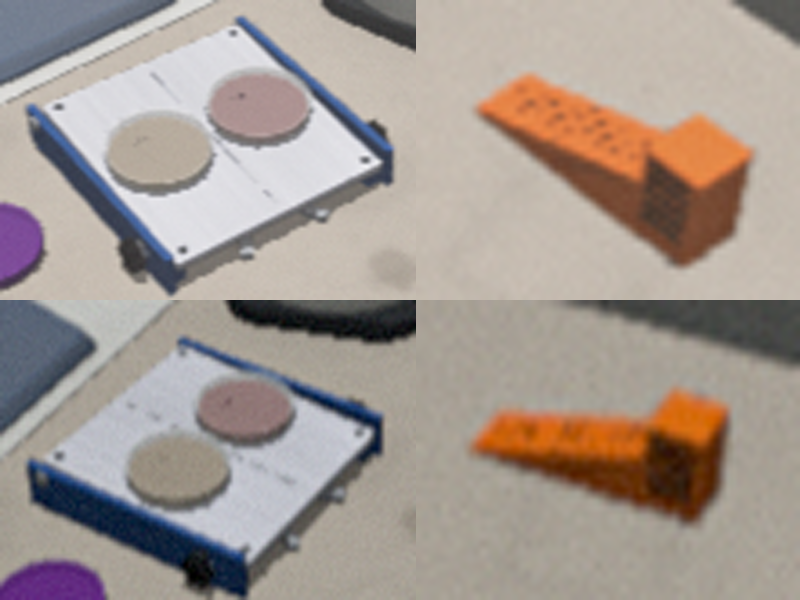

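The crops show the wedge's toe edge at scene pixels (355.5,176) to (364,171) and its grip top centred near (393,183). The table's front, with its guide rail ends, faces the lower right.

```bash
python3 - <<'E'
from h import *
c=cam('scene')
W=lambda x,y:(345+(x-416)/5.908,160+y/6.667)
F=lambda x,y:(175+x/3.328,155+y/3.333)
print('top corners',ray(c,[W(705,188),W(752,152),W(645,145),W(697,115)],.048))
print('toe',ray(c,[W(478,107),W(530,72)],.003)); print('rear bottom',ray(c,[W(685,265)],0))
print('cheek L: front top, back top',ray(c,[F(178,263),F(35,105)],.04)); print('R',ray(c,[F(390,150),F(240,18)],.04))
print('rails',ray(c,[F(247,252),F(320,213)],.008))
# current tool axes
from scipy.spatial.transform import Rotation as Ro
s=state(); print(Ro.from_quat(s['tool_rot']).as_matrix().round(3))
E
```

```text
top corners [[ 0.43091306 -0.22728385  0.048     ]
 [ 0.4313117  -0.26360385  0.048     ]
 [ 0.46761397 -0.22793262  0.048     ]
 [ 0.46434546 -0.26342355  0.048     ]]
toe [[ 0.57144037 -0.2328522   0.003     ]
 [ 0.57133336 -0.27315106  0.003     ]]
rear bottom [[ 0.43502853 -0.23104461  0.        ]]
cheek L: front top, back top [[0.59290982 0.22554978 0.04      ]
 [0.82062081 0.20717203 0.04      ]]
R [[ 5.84458961e-01  1.69097546e-02  4.00000000e-02]
 [ 8.05727801e-01 -5.90168708e-04  4.00000000e-02]]
rails [[0.59379425 0.15992825 0.008     ]
 [0.5902658  0.08720935 0.008     ]]
[[ 0.378 -0.926 -0.   ]
 [-0.926 -0.378  0.001]
 [-0.001 -0.    -1.   ]]
```

```bash
python3 - <<'E'
from h import *
c=cam('scene'); print(ray(c,[(437,195),(362,140),(340,282),(0,420)],0))
c=cam('side'); print(ray(c,[(388,182),(290,150),(345,270)],0))
c=cam('wrist'); print(proj(c,[[.1,0,0],[.3,-.3,0],[.4,-.5,0],[.227,-.555,.2]]), ray(c,[(280,210),(295,95),(560,290)],0), ray(c,[(295,95)],-.7))
E
```

```text
[[ 0.36036635 -0.35146706  0.        ]
 [ 0.69053601 -0.39916971  0.        ]
 [ 0.32504021  0.09702671  0.        ]
 [ 0.51287063  0.80814834  0.        ]]
[[ 0.33013088 -0.37954235  0.        ]
 [ 0.7698774  -0.44567057  0.        ]
 [ 0.30833225  0.15512364  0.        ]]
[[-231.71768116   93.53354746]
 [  74.40035891   19.90944   ]
 [ 289.37524321    0.98233457]
 [ 275.02651176  244.47008635]] [[ 0.18869996 -0.57691455  0.        ]
 [ 0.31912302 -0.54105563  0.        ]
 [ 0.22652173 -0.9709384   0.        ]] [[ 0.35446849 -0.57015059 -0.7       ]]
```

The cabinet's side lies near y = -0.39 for x > 0.33. So I'll move in +y before going forward, then turn the jaws.

>>> send_rows([
  [1,-48,-18,0,0,0,0],
  [1,-48,-18,0,0,0,0],
  [1,-48,-18,0,0,0,0],
  [1,-48,-18,0,0,0,0],
  [1,-48,-18,0,0,0,0],
  [1,0,0,0,0,0,0.145],
  [1,0,0,0,0,0,0.145],
  [1,0,0,0,0,0,0.145],
  [1,-17,-50,0,0,0,0],
  [1,-17,-50,0,0,0,0],
  [1,-17,-50,0,0,0,0],
])

```text
time: 1.82
eef_pos: [0.3731, -0.2548, 0.2537]
tool_rot: [-0.69, 0.724, -0.001, -0.0]
ft_force: [0.1, -1.6, -0.4]
grip_width: 1.001
```

```bash
python3 - <<'E'
from h import *
from scipy.spatial.transform import Rotation as Ro
c=cam('wrist','w1'); s=state(); print(s['time'],s['eef_pos'],Ro.from_quat(s['tool_rot']).as_matrix().round(3),s['ft_force'])
im=c['pixels'].astype(int); r,g,bb=im[...,0],im[...,1],im[...,2]
m=((r-bb>60)&(r>1.5*g)).astype(np.uint8)
k,l,st,ce=cv2.connectedComponentsWithStats(m)
for i in range(1,k):
    if st[i,4]>100: print(st[i],ce[i])
E
```

```text
1.875 [ 0.37754521 -0.25252345  0.25228207] [[-0.043 -0.999  0.003]
 [-0.999  0.043  0.003]
 [-0.003 -0.003 -1.   ]] [-1.26381815  4.32685086 -1.50599448]
[ 241    0   41  129 4329] [262.05821206  57.06144606]
```

View pics/w1.png

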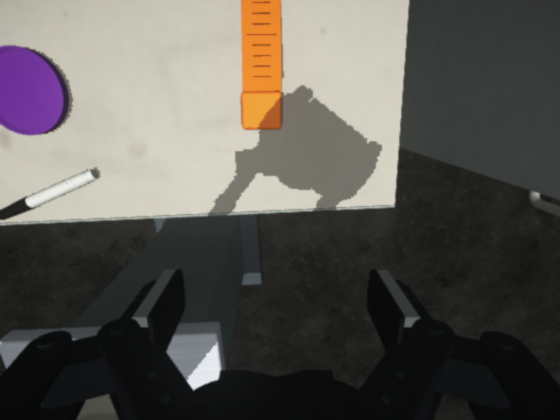

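The wrist view shows the grip top at (242–282, 92–129) with the slope running up to the image's top edge. Next I compute the grasp pose.

```bash
python3 - <<'E'
from h import *
c=cam('wrist'); 
P=ray(c,[(241.5,92.5),(281.5,91.5),(282.5,129.5),(242,130)],.048); print(P,P.mean(0))
# slope edges at two rows: height 3+d/4 ; x~18->29.25mm
im=c['pixels'].astype(int); r,g,bb=im[...,0],im[...,1],im[...,2]
m=((r-bb>60)&(r>1.5*g))
for y in (5,20,40,60,80,110):
    x=np.where(m[y])[0]; print(y,x.min(),x.max())
print(ray(c,[(262,88)],.029),ray(c,[(242.5,5),(281.5,5)],.008),state()['eef_pos'])
E
```

```text
[[ 0.47115294 -0.22340233  0.048     ]
 [ 0.4703597  -0.26195766  0.048     ]
 [ 0.43478886 -0.26159534  0.048     ]
 [ 0.43607256 -0.22119913  0.048     ]] [ 0.45309352 -0.24203861  0.048     ]
5 246 284
20 246 284
40 246 284
60 246 284
80 246 284
110 245 284
[[ 0.4753815  -0.24261691  0.029     ]] [[ 0.55510155 -0.22668306  0.008     ]
 [ 0.55336002 -0.26574226  0.008     ]] [ 0.37494366 -0.25345651  0.25224271]
```

```bash
python3 - <<'E'
from h import *
c=cam('wrist','w2'); s=state()
im=c['pixels'].astype(int); r,g,bb=im[...,0],im[...,1],im[...,2]
m=((r-bb>60)&(r>1.5*g)).astype(np.uint8)
for y in (5,40,80,95,110,125):
    x=np.where(m[y])[0]; print(y,x.min(),x.max())
y=np.where(m[:,262])[0].max(); print('bottom',y)
print('bright',[ (yy,im[yy,262].tolist()) for yy in range(86,98)])
t=ray(c,[(245,94.5),(284.5,94.5),(284.5,y+.5),(245,y+.5)],.048); print(t,t.mean(0)); 
print(ray(c,[(246,5),(284.5,5)],.0085).mean(0)); print(s['eef_pos'],s['qd'])
E
```

```text
5 245 283
40 245 283
80 245 283
95 244 283
110 244 283
125 245 283
bottom 130
bright [(86, [238, 142, 47]), (87, [237, 143, 47]), (88, [238, 143, 47]), (89, [238, 143, 47]), (90, [238, 143, 49]), (91, [238, 143, 48]), (92, [231, 133, 45]), (93, [207, 109, 40]), (94, [225, 119, 42]), (95, [235, 143, 50]), (96, [237, 157, 57]), (97, [238, 161, 58])]
[[ 0.46593312 -0.22756802  0.048     ]
 [ 0.46430839 -0.2656407   0.048     ]
 [ 0.43054558 -0.26449535  0.048     ]
 [ 0.43221851 -0.22512054  0.048     ]] [ 0.4482514  -0.24570615  0.048     ]
[ 0.55046849 -0.25029234  0.0085    ]
[ 0.373183   -0.25426949  0.25256469] [-0.04917536 -0.04008267  0.01786498 -0.01866882  0.01585989 -0.02161272]
```

>>> send_rows([
  [1,-4,-38,30,0,0,0],
  [1,-4,-37,50,0,0,0],
  [1,-3,0,50,0,0,0],
  [1,0,0,25,0,0,0],
  [1,0,0,0,0,0,0],
  [1,0,0,0,0,0,0],
  [1,0,0,0,0,0,0],
  [1,0,0,0,0,0,0],
])

```text
time: 2.98
eef_pos: [0.4476, -0.2484, 0.0998]
tool_rot: [-0.69, 0.724, -0.001, 0.0]
ft_force: [0.7, 0.6, -0.1]
grip_width: 1.004
```

```bash
python3 - <<'E'
from h import *
from scipy.spatial.transform import Rotation as Ro
c=cam('wrist','w3'); s=state(); print(s['time'],s['eef_pos'],Ro.from_quat(s['tool_rot']).as_matrix().round(3),s['qd'])
im=c['pixels'].astype(int); r,g,bb=im[...,0],im[...,1],im[...,2]
m=((r-bb>60)&(r>1.5*g)).astype(np.uint8)
for y in range(0,420,20):
    x=np.where(m[y])[0]
    if len(x): print(y,x.min(),x.max())
E
```

```text
3.025 [ 0.44747257 -0.24825204  0.09940958] [[-0.047 -0.999  0.002]
 [-0.999  0.047 -0.001]
 [ 0.001 -0.002 -1.   ]] [ 0.00172617  0.00638942  0.00641486 -0.00030691 -0.00181079 -0.00087145]
40 236 299
60 236 299
80 236 300
100 237 299
120 237 299
140 238 299
160 238 299
180 238 299
200 239 299
220 237 300
240 238 300
260 239 299
```

View pics/w3.png

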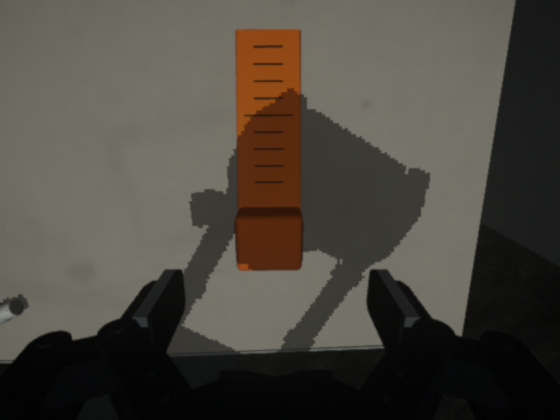

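The whole wedge is in view: toe edge at row 29 (columns 236–300), grip top rows 208–270.

```bash
python3 - <<'E'
from h import *
c=cam('wrist'); s=state()
t=ray(c,[(237,209),(302,209),(302,270),(237,270)],.048); print(t,t.mean(0)); 
toe=ray(c,[(235.5,29),(300.5,29)],.003);print(toe,toe.mean(0)); print(s['eef_pos'])
d=toe.mean(0)-t.mean(0); print(np.arctan2(d[1],d[0]))
E
```

```text
[[ 0.47180995 -0.2275215   0.048     ]
 [ 0.47002271 -0.2646749   0.048     ]
 [ 0.43090583 -0.2638115   0.048     ]
 [ 0.43282205 -0.22419318  0.048     ]] [ 0.45139013 -0.24505027  0.048     ]
[[ 0.57250623 -0.23003652  0.003     ]
 [ 0.57062783 -0.2695903   0.003     ]] [ 0.57156703 -0.24981341  0.003     ]
[ 0.44737222 -0.24812941  0.09906763]
-0.03961364506357283
```

>>> send_rows([
  [1,-3,-2,22,0,0,0],
  [1,0,0,22,0,0,0],
  [1,0,0,21,0,0,0],
  [1,0,0,0,0,0,0],
  [1,0,0,0,0,0,0],
  [0,0,0,0,0,0,0],
  [0,0,0,0,0,0,0],
  [0,0,0,0,0,0,0],
  [0,0,0,0,0,0,0],
  [0,0,0,0,0,0,0],
  [0,0,0,0,0,0,0],
])

```text
time: 4.45
eef_pos: [0.4497, -0.2453, 0.0341]
tool_rot: [-0.69, 0.724, -0.001, 0.0]
ft_force: [-0.5, 0.5, 6.3]
grip_width: 0.465
```

```bash
python3 - <<'E'
from h import *
from scipy.spatial.transform import Rotation as Ro
c=cam('wrist','w4'); s=state(); print(s['time'],s['eef_pos'],Ro.from_quat(s['tool_rot']).as_matrix().round(3),s['ft_force'],s['grip_width'])
E
```

```text
4.5 [ 0.44973605 -0.24530382  0.03416223] [[-0.047 -0.999  0.001]
 [-0.999  0.047 -0.001]
 [ 0.001 -0.001 -1.   ]] [-0.57992135  0.3095063   5.60891839] 0.4600208382559778
```

View pics/w4.png

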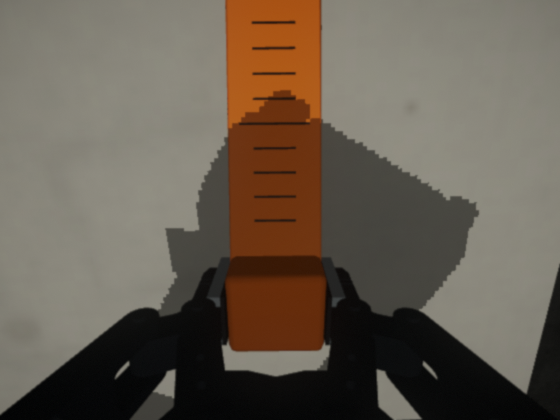

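The wedge is gripped with the opening at 0.46, about 39 mm. Now I'll lift it and carry it above everything to a viewing pose in front of the table.

>>> send_rows([
  [0,0,0,-20,0,0,0],
  [0,0,0,-45,0,0,0],
  [0,0,0,-55,0,0,0],
  [0,-40,3,-50,0,0,0],
  [0,-48,3,-20,0,0,0],
  [0,-48,3,0,0,0,0],
  [0,-48,3,0,0,0,0.025],
  [0,-48,3,0,0,0,0],
  [0,-48,4,0,0,0,0],
  [0,-48,4,0,0,0,0],
  [0,-46,4,0,0,0,0],
  [0,0,0,0,0,0,0],
])

```text
time: 6.0
eef_pos: [0.4439, 0.1314, 0.2208]
tool_rot: [-0.683, 0.731, 0.001, -0.001]
ft_force: [0.9, -0.6, -2.2]
grip_width: 0.459
```

>>> send_rows([
  [0,0,0,0,0,0,0],
  [0,0,0,0,0,0,0],
  [0,0,0,0,0,0,0],
  [0,0,0,0,0,0,0],
])

```text
time: 6.5
eef_pos: [0.4448, 0.1283, 0.2221]
tool_rot: [-0.681, 0.733, -0.0, 0.0]
ft_force: [0.7, 1.3, -2.1]
grip_width: 0.461
```

```bash
python3 - <<'E'
from h import *
from scipy.spatial.transform import Rotation as Ro
c=cam('wrist','w5'); s=state(); print(s['time'],s['eef_pos'],Ro.from_quat(s['tool_rot']).as_matrix().round(3),s['ft_force'],s['grip_width'],s['qd'])
cam('scene','s5')
E
```

```text
6.55 [0.44483323 0.1284135  0.22210806] [[-0.073 -0.997  0.   ]
 [-0.997  0.073  0.   ]
 [-0.    -0.    -1.   ]] [-0.14996844  0.15288756 -2.3713372 ] 0.46066156955891374 [ 5.58904422e-03  5.15656741e-06 -1.41022388e-03  2.01314509e-03
 -4.86781430e-04 -1.62808160e-03]
```

View pics/w5.png

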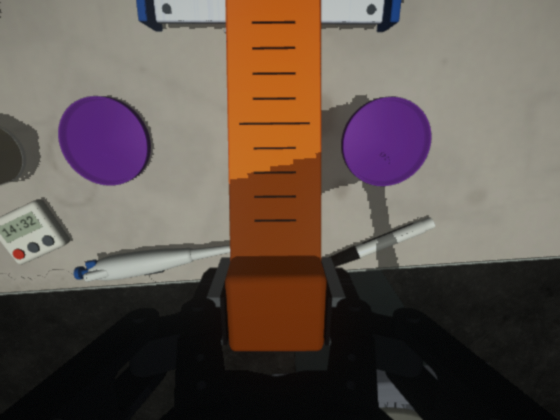

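View pics/s5.png

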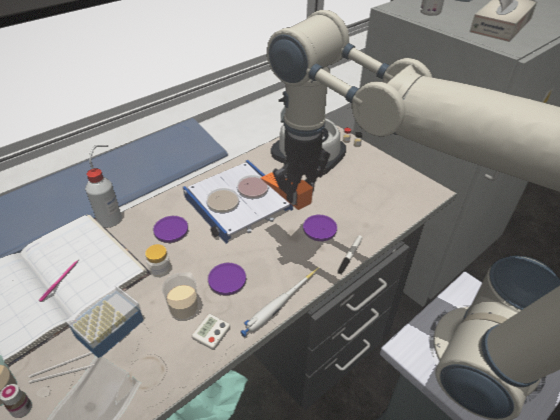

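Wrist view: the cheek fronts are at about (148,28) and (390,28), with purple dishes at (104,140) and (387,140) on either side of the wedge. I'll raise the arm a little to see more of the table.

>>> send_rows([
  [0,0,0,-45,0,0,0],
  [0,0,0,-45,0,0,0],
  [0,0,0,0,0,0,0],
  [0,0,0,0,0,0,0],
  [0,0,0,0,0,0,0],
  [0,0,0,0,0,0,0],
])

```text
time: 7.35
eef_pos: [0.4445, 0.1289, 0.3106]
tool_rot: [-0.681, 0.732, 0.001, -0.001]
ft_force: [-1.0, -0.9, -1.8]
grip_width: 0.462
```

```bash
python3 - <<'E'
from h import *
from scipy.spatial.transform import Rotation as Ro
c=cam('wrist','w6'); s=state(); print(s['time'],s['eef_pos'],Ro.from_quat(s['tool_rot']).as_matrix().round(3),s['qd'])
np.savez('w6.npz',**{k:np.array(c[k]) for k in c})
a=cv2.imread('pics/w6.png')
cv2.imwrite('pics/w6c.png',cv2.resize(a[0:200,80:480],(800,400),interpolation=2))
im=c['pixels'].astype(int); r,g,b=im[...,0],im[...,1],im[...,2]
m=((b-g>50)&(r-g>30)).astype(np.uint8)
k,l,st,ce=cv2.connectedComponentsWithStats(m)
for i in range(1,k):
    if st[i,4]>500: print('purple',st[i],ray(c,ce[i],0.01))
E
```

```text
7.4 [0.44451733 0.12887415 0.31091986] [[-0.072 -0.997 -0.002]
 [-0.997  0.072 -0.   ]
 [ 0.     0.002 -1.   ]] [-0.0002499  -0.00033936 -0.00994746  0.00021387  0.00176278  0.00127408]
purple [ 104   98   70   70 3862] [[0.50322154 0.3020286  0.01      ]]
purple [ 330   98   69   71 3866] [[0.4810902  0.01101055 0.01      ]]
```

View pics/w6c.png

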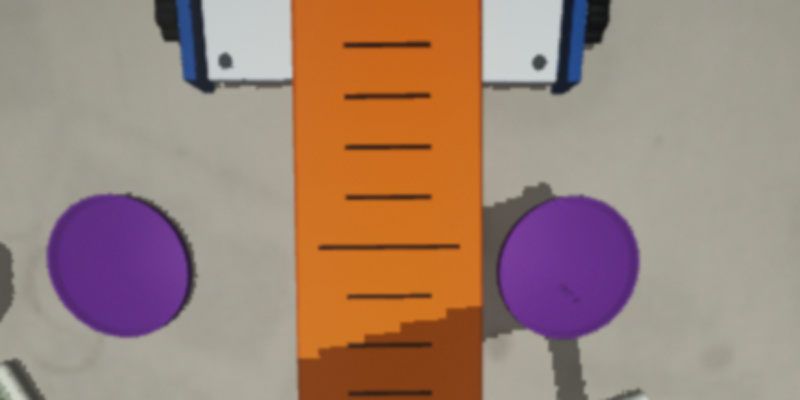

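Cheek front-top corners in the crop: left outer (185,80) and inner (208,82), right outer (580,80) and inner (557,83). The wedge is nearly aligned between them.

```bash
python3 - <<'E'
from h import *
c=np.load('w6.npz')
q=lambda x,y:(80+x/2,y/2)
P=ray(c,[q(185,80),q(208,82),q(557,83),q(580,80)],.04);print(P)
m=(P[:2].mean(0)+P[2:].mean(0))/2; d=P[:2].mean(0)-P[2:].mean(0); print('mid',m,'yaw',np.arctan2(-d[0],d[1]),np.linalg.norm(d))
print('holes',ray(c,[q(225,61),q(539,62)],.03))
S=ray(c,[q(177,0),q(185,78)],.04);print('L edge',S,np.arctan2(*(S[0]-S[1])[[1,0]])) 
S=ray(c,[q(588,0),q(580,78)],.04);print('R edge',S,np.arctan2(*(S[0]-S[1])[[1,0]])) 
S=ray(c,[q(293,0),q(298,370)],.2);print(S,np.arctan2(*(S[0]-S[1])[[1,0]]))
# blue masks in scene/side: fit line on outer cheek tops
for n in('scene','side'):
    c=cam(n); im=c['pixels'].astype(int)
    for lab,pts in {}: pass
cv2.imwrite('pics/fr.png',cv2.resize(cv2.imread('pics/s5.png')[160:242,178:300],(793,533),interpolation=2))
E
```

```text
[[0.60031538 0.23131847 0.04      ]
 [0.59841513 0.21881162 0.04      ]
 [0.58395071 0.02633394 0.04      ]
 [0.58452199 0.01366777 0.04      ]]
mid [0.5918008  0.12253295 0.04      ] yaw -0.07364299431323056 0.2056215112929796
holes [[0.61010538 0.21001686 0.03      ]
 [0.59684012 0.03405482 0.03      ]]
L edge [[0.63846683 0.22894123 0.04      ]
 [0.60129388 0.23114695 0.04      ]] -0.059267169933723704
R edge [[0.62261102 0.01017224 0.04      ]
 [0.58551486 0.01368755 0.04      ]] -0.09447988278389056
[[0.58899555 0.14917842 0.2       ]
 [0.46966256 0.16177909 0.2       ]] -0.10520267470393614
```

View pics/fr.png

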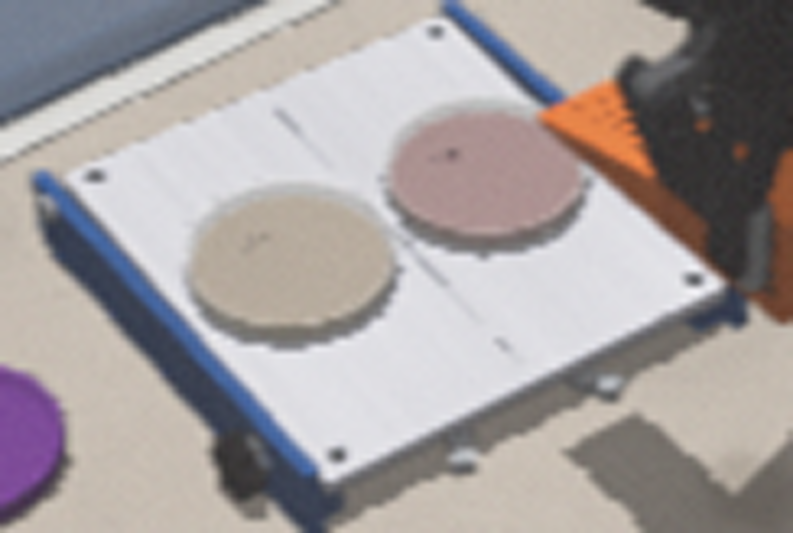

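```bash
python3 - <<'E'
from h import *
c=cam('scene'); print('pipette tip, pen ends',ray(c,[(318,269),(343,272),(361,238),(262,325)],.006))
c=np.load('w6.npz'); s=state(); z=s['eef_pos'][2]
G=ray(c,[(225.5,262),(324.5,262),(323,350),(228,350)],z+.014);print(G-s['eef_pos'],(G.mean(0)-s['eef_pos'])*1000)
for r in (22,48,73.5,99,123.5,148,172,196,220,258):
    print(r, (ray(c,[(275,r)],z-.034+.025)-s['eef_pos'])[0].round(4))
c=cam('wrist'); print(ray(c,[(0,0)],0)[0])
E
```

```text
pipette tip, pen ends [[ 0.38435222  0.11264344  0.006     ]
 [ 0.33838885  0.07319325  0.006     ]
 [ 0.385742   -0.04612261  0.006     ]
 [ 0.35166441  0.31582478  0.006     ]]
[[ 0.0251502   0.01666166  0.014     ]
 [ 0.02246036 -0.02009788  0.014     ]
 [-0.01787848 -0.01848858  0.014     ]
 [-0.01500956  0.02054051  0.014     ]] [ 3.68062873 -0.34607299 14.        ]
22 [ 0.1074 -0.0078 -0.009 ]
48 [ 0.099  -0.0072 -0.009 ]
73.5 [ 0.0904 -0.0066 -0.009 ]
99 [ 0.0814 -0.0059 -0.009 ]
123.5 [ 0.0723 -0.0052 -0.009 ]
148 [ 0.0628 -0.0046 -0.009 ]
172 [ 0.053  -0.0038 -0.009 ]
196 [ 0.0428 -0.0031 -0.009 ]
220 [ 0.032  -0.0023 -0.009 ]
258 [ 0.0138 -0.001  -0.009 ]
[0.66572199 0.43855497 0.        ]
```

The landing spot clears the pipette tip, which is at about (0.384, 0.113), by roughly 25 mm. I'll go down to just above the bench.

>>> send_rows([
  [0,-4,5,40,0,0,0],
  [0,0,0,55,0,0,0],
  [0,0,0,55,0,0,0],
  [0,0,0,50,0,0,0],
  [0,0,0,35,0,0,0],
  [0,0,0,20,0,0,0],
  [0,0,0,12,0,0,0],
  [0,0,0,0,0,0,0],
  [0,0,0,0,0,0,0],
  [0,0,0,0,0,0,0],
  [0,0,0,0,0,0,0],
])

```text
time: 8.98
eef_pos: [0.4405, 0.1334, 0.0458]
tool_rot: [-0.681, 0.732, -0.0, 0.001]
ft_force: [0.5, 0.4, -2.0]
grip_width: 0.457
```

```bash
python3 - <<'E'
from h import *
from scipy.spatial.transform import Rotation as Ro
c=cam('wrist','w7'); s=state(); print(s['time'],s['eef_pos'],Ro.from_quat(s['tool_rot']).as_matrix().round(4),s['ft_force'])
c=cam('side','d7')
a=cv2.imread('pics/d7.png'); cv2.imwrite('pics/d7c.png',cv2.resize(a[175:265,180:340],(800,450),interpolation=2))
E
```

```text
9.025 [0.44033126 0.13332384 0.04557154] [[-7.220e-02 -9.974e-01  9.000e-04]
 [-9.974e-01  7.220e-02  2.000e-04]
 [-3.000e-04 -9.000e-04 -1.000e+00]] [-0.14464823 -0.23561685 -1.45201135]
```

View pics/w7.png

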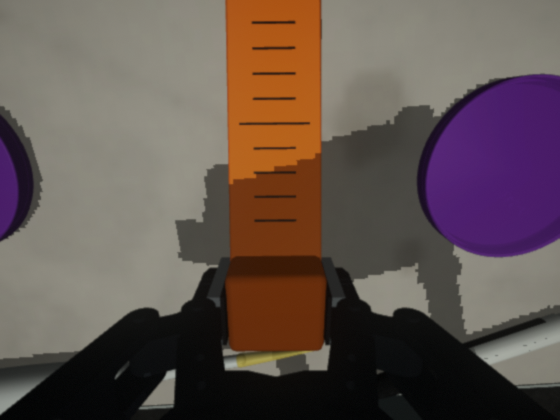

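View pics/d7c.png

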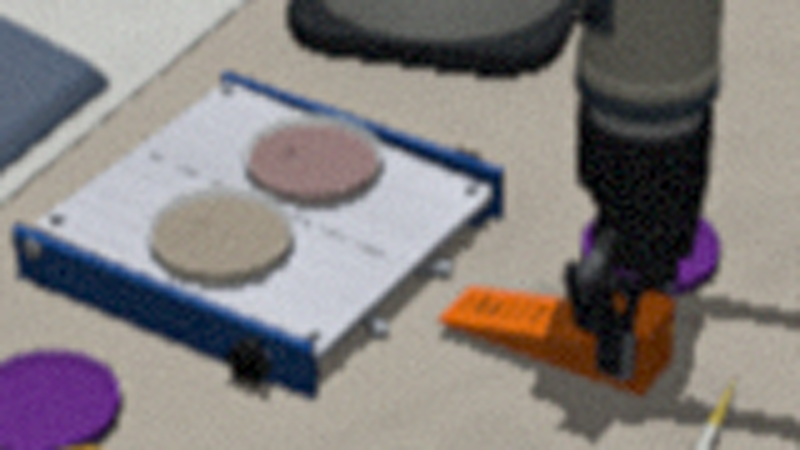

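The toe stands just ahead of the mouth, floating about 1 cm above the bench. I'll check alignment from the side picture and then lower it.

```bash
python3 - <<'E'
from h import *
c=cam('side'); q=lambda x,y:(180+x/5,175+y/5)
r=ray(c,[q(440,266),q(378,326)],.008); t=ray(c,[q(443,320),q(473,288)],.014); print(r,r.mean(0)); print(t,t.mean(0))
print(ray(c,[q(316,345),q(500,172)],.04), 'center line', ray(c,[q(380,254)],.03),ray(c,[q(155,155)],.038))
u=np.array([np.cos(-.075),np.sin(-.075)]); v=np.array([-u[1],u[0]]); d=(t-r).mean(0)[:2]; print(d@u,d@v)
c=cam('scene'); print('scene cl',ray(c,[(178+508/6.5,160+348/6.5)],.03),ray(c,[(178+285/6.5,160+118/6.5)],.038)) # from s5
E
```

```text
[[0.58916013 0.09102779 0.008     ]
 [0.59410756 0.16193532 0.008     ]] [0.59163384 0.12648155 0.008     ]
[[0.55815334 0.1452843  0.014     ]
 [0.55660987 0.10864292 0.014     ]] [0.5573816  0.12696361 0.014     ]
[[0.5968811  0.22843814 0.04      ]
 [0.58200654 0.02163657 0.04      ]] center line [[0.6140473  0.12294516 0.03      ]] [[0.79174526 0.10532416 0.038     ]]
-0.03419207029130102 -0.0020858129057733615
scene cl [[0.61449844 0.11914718 0.03      ]] [[0.78745789 0.10614766 0.038     ]]
```

>>> send_rows([
  [0,0,0,5,0,0,0],
  [0,0,0,3,0,0,0],
  [0,0,0,2,0,0,0],
  [0,0,0,0,0,0,0],
  [0,0,0,0,0,0,0],
])

```text
time: 9.8
eef_pos: [0.4401, 0.1333, 0.0351]
tool_rot: [-0.681, 0.732, -0.0, 0.0]
ft_force: [-0.8, -0.5, -1.4]
grip_width: 0.461
```

>>> send_rows([
  [0,-1,0,1,0,0,0],
  [0,0,0,0.5,0,0,0],
  [0,0,0,0,0,0,0],
  [0,0,0,0,0,0,0],
])

```text
time: 10.3
eef_pos: [0.4403, 0.1344, 0.0341]
tool_rot: [-0.681, 0.732, -0.0, 0.0]
ft_force: [-1.9, 0.3, 5.3]
grip_width: 0.459
```

>>> send_rows([
  [0,0,-5,-0.3,0,0,0],
  [0,0,-6,0,0,0,0],
  [0,0,-6,0,0,0,0],
  [0,0,-6,0,0,0,0],
  [0,0,-6,0,0,0,0],
  [0,0,-6,0,0,0,0],
  [0,0,-5,0,0,0,0],
  [0,0,0,0,0,0,0],
])

```text
time: 11.3
eef_pos: [0.4809, 0.1314, 0.0341]
tool_rot: [-0.681, 0.732, -0.0, 0.001]
ft_force: [-0.1, -0.7, 4.5]
grip_width: 0.463
```

```bash
python3 - <<'E'
from h import *
s=state(); print(s['time'],s['eef_pos'],s['ft_force'])
for n in ('side','scene'):
    cam(n,n+'8')
a=cv2.imread('pics/side8.png');b=cv2.imread('pics/scene8.png'); 
cv2.imwrite('pics/c8.png',np.hstack([cv2.resize(a[185:265,210:290],(400,400),interpolation=2),cv2.resize(b[165:245,220:300],(400,400),interpolation=2)]))
E
```

```text
11.3 [0.48092494 0.13136344 0.03413106] [-0.10382009 -0.65587088  4.46322629]
```

View pics/c8.png

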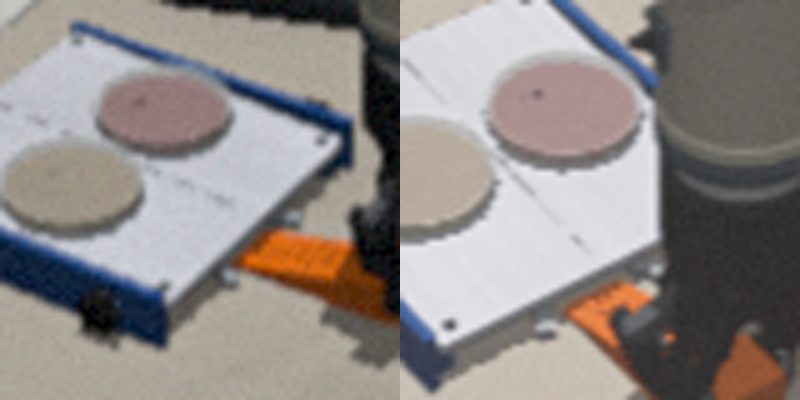

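The wedge toe sits centred between the rail ends. Pushing on in stages and watching the force.

>>> send_rows([
  [0,0,-4,0,0,0,0],
  [0,0,-5,0,0,0,0],
  [0,0,-5,0,0,0,0],
  [0,0,-4,0,0,0,0],
])

```text
time: 11.9
eef_pos: [0.4976, 0.1302, 0.0341]
tool_rot: [-0.681, 0.732, 0.0, -0.0]
ft_force: [-5.3, 0.1, 7.0]
grip_width: 0.459
```

>>> send_rows([
  [0,0,-2,0,0,0,0],
  [0,0,-2,0,0,0,0],
])

```text
time: 12.15
eef_pos: [0.5015, 0.1299, 0.0341]
tool_rot: [-0.681, 0.732, 0.0, -0.0]
ft_force: [-5.1, 1.3, 7.4]
grip_width: 0.46
```

>>> send_rows([
  [0,0,-2,0,0,0,0],
  [0,0,-2,0,0,0,0],
])

```text
time: 12.4
eef_pos: [0.5054, 0.1296, 0.0341]
tool_rot: [-0.681, 0.732, 0.0, -0.0]
ft_force: [-5.1, 0.5, 7.1]
grip_width: 0.461
```

>>> send_rows([
  [0,0,-2,0,0,0,0],
  [0,0,-2,0,0,0,0],
])

```text
time: 12.65
eef_pos: [0.5094, 0.1294, 0.0341]
tool_rot: [-0.681, 0.732, 0.0, -0.0]
ft_force: [-5.4, 0.4, 7.1]
grip_width: 0.46
```

>>> send_rows([
  [0,0,-2,0,0,0,0],
  [0,0,-2,0,0,0,0],
])

```text
time: 12.9
eef_pos: [0.5122, 0.1292, 0.0341]
tool_rot: [-0.681, 0.732, 0.002, -0.002]
ft_force: [-17.1, -0.2, 13.9]
grip_width: 0.459
```

>>> send_rows([
  [0,0,-2,0,0,0,0],
  [0,0,-2,0,0,0,0],
])

```text
time: 13.15
eef_pos: [0.5146, 0.1292, 0.0341]
tool_rot: [-0.681, 0.732, 0.003, -0.003]
ft_force: [-21.5, 1.6, 16.2]
grip_width: 0.459
```

The force jumped at TCP x ≈ 0.511, which matches the expected bar contact. I'll check that it isn't jamming.

```bash
python3 - <<'E'
from h import *
s=state(); print(s['time'],s['eef_pos'],s['ft_force'],s['ft_torque'])
for n in ('side','scene','wrist'):
    cam(n,n+'9')
a=cv2.imread('pics/side9.png');b=cv2.imread('pics/scene9.png'); 
cv2.imwrite('pics/c9.png',np.hstack([cv2.resize(a[185:265,210:290],(400,400),interpolation=2),cv2.resize(b[165:245,220:300],(400,400),interpolation=2)]))
E
```

```text
13.15 [0.51457771 0.12919197 0.03412036] [-21.52223059   1.55380068  16.15313365] [ 0.15274826  2.26227566 -0.05327044]
```

View pics/c9.png

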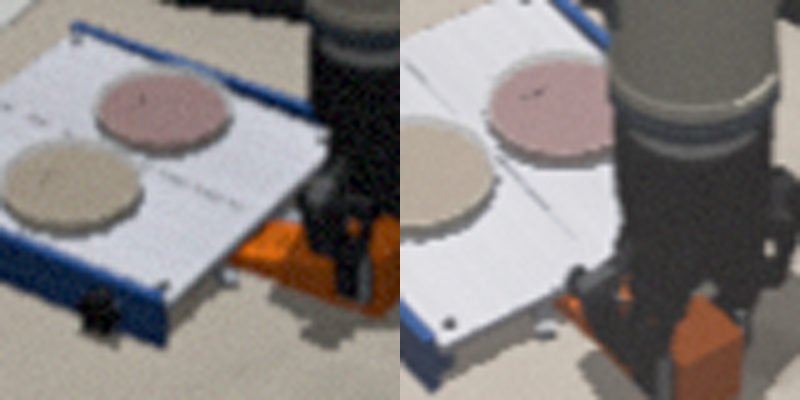

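View pics/wrist9.png

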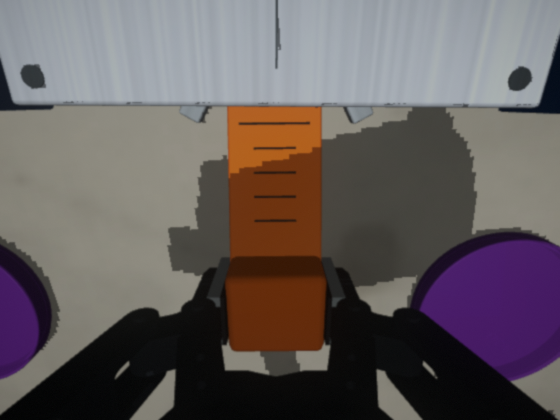

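The wedge is centred between the rails and under the engraved line. Its 50 mm tick at (275,123) sits just outside the table's front edge, so there's no jam. I'll continue, easing off the down-press slightly.

>>> send_rows([
  [0,0,-2,-0.3,0,0,0],
  [0,0,-2,0,0,0,0],
  [0,0,-2,0,0,0,0],
  [0,0,-2,0,0,0,0],
])

```text
time: 13.8
eef_pos: [0.5225, 0.1288, 0.0341]
tool_rot: [-0.681, 0.732, 0.003, -0.003]
ft_force: [-19.9, 1.4, 13.3]
grip_width: 0.46
```

>>> send_rows([
  [0,0,-2,0,0,0,0],
  [0,0,-2,0,0,0,0],
  [0,0,-2,0,0,0,0],
  [0,0,-2,0,0,0,0],
])

```text
time: 14.3
eef_pos: [0.5306, 0.1282, 0.0341]
tool_rot: [-0.681, 0.732, 0.003, -0.003]
ft_force: [-18.8, 1.0, 13.4]
grip_width: 0.458
```

>>> send_rows([
  [0,0,-2,0,0,0,0],
  [0,0,-2,0,0,0,0],
  [0,0,-2,0,0,0,0],
  [0,0,-2,0,0,0,0],
  [0,0,-2,0,0,0,0],
  [0,0,-2,0,0,0,0],
  [0,0,-2,0,0,0,0],
  [0,0,-2,0,0,0,0],
  [0,0,-2,0,0,0,0],
])

```text
time: 15.42
eef_pos: [0.5486, 0.1269, 0.0341]
tool_rot: [-0.681, 0.732, 0.003, -0.003]
ft_force: [-18.4, 0.7, 13.2]
grip_width: 0.459
```

```bash
python3 - <<'E'
from h import *
s=state(); print(s['time'],s['eef_pos'],s['ft_force'],s['ft_torque'])
for n in ('side','scene','wrist'):
    cam(n,n+'10')
a=cv2.imread('pics/side10.png');b=cv2.imread('pics/scene10.png'); 
cv2.imwrite('pics/c10.png',np.hstack([cv2.resize(a[170:265,180:275],(400,400),interpolation=2),cv2.resize(b[155:250,180:275],(400,400),interpolation=2)]))
E
```

```text
15.425 [0.54862924 0.1269156  0.03414916] [-18.44710755   0.65328965  13.24272213] [2.12521496e-01 1.97334971e+00 1.14547964e-03]
```

View pics/c10.png

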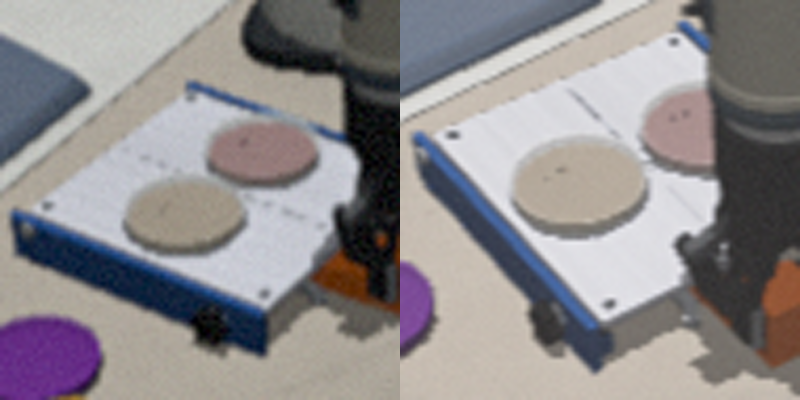

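View pics/wrist10.png

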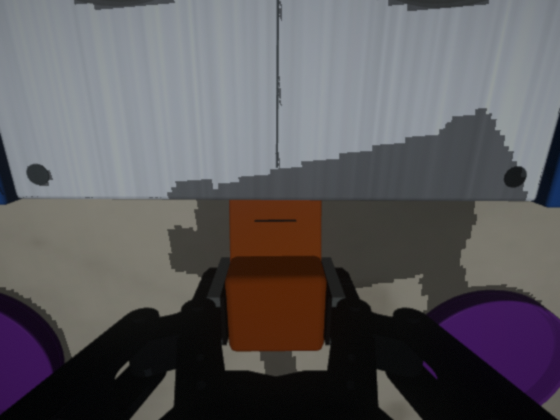

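The table has nearly risen flush. The wrist view shows only the 90 mm tick, and the table's screw heads are at (38,174) and (515,177). I'll use their apparent separation, compared with the earlier picture, as a height gauge.

```bash
cat > holes.py <<'E'
from h import *
def holes(path,cs):
    g=cv2.GaussianBlur(cv2.cvtColor(cv2.imread(path),cv2.COLOR_BGR2GRAY),(0,0),1).astype(float); out=[]
    for (x,y) in cs:
        x0,y0=x-20,y-16; p=g[y0:y+17,max(x0,0):x+21]; bg=np.median(p); m=(p<bg*0.7).astype(np.uint8)
        k,l,s,ce=cv2.connectedComponentsWithStats(m); cy,cx=y-y0,x-max(x0,0); 
        i=1+np.argmin(np.hypot(*(ce[1:]-[cx,cy]).T)+1000*(s[1:,4]<60)); w=(l==i)
        out.append((ce[i]+[max(x0,0),y0]).tolist()+[s[i].tolist()])
    return out
E
python3 - <<'E'
from holes import *
h9=holes('pics/wrist9.png',[(33,76),(519,78)]); h10=holes('pics/wrist10.png',[(38,174),(515,177)]); print(h9,h10)
c=cam('wrist','wrist11'); h11=holes('pics/wrist11.png',[(38,174),(515,177)]); print(h11)
import copy
K=np.array(c['camera_matrix']); c9=dict(c); c9['tvec']=np.array(c['tvec'],float).ravel()+cv2.Rodrigues(np.array(c['rvec'],float))[0]@np.array([0.5486-.5146,-.0023,0])
p=lambda h:[h[0][:2],h[1][:2]]
sep=lambda c,h,z:np.linalg.norm(np.subtract(*ray(c,p(h),z)))
for zc in (.0295,.0302,.031):
    D=sep(c9,h9,zc)
    zs=np.linspace(.03,.05,401); v=[sep(c,h10,z) for z in zs]; v2=[sep(c,h11,z) for z in zs]
    print(zc,D,zs[np.argmin(abs(np.array(v)-D))],zs[np.argmin(abs(np.array(v2)-D))])
print(ray(c9,p(h9),.0302),ray(c,p(h10),.039)); print(state()['time'],state()['eef_pos'])
E
```

```text
[[32.59120879120879, 76.10109890109891, [8, 5, 24, 24, 455]], [519.3839285714286, 78.55580357142857, [9, 4, 24, 25, 448]]] [[38.1626213592233, 174.35679611650485, [8, 6, 26, 22, 412]], [514.0028248587571, 176.9406779661017, [9, 6, 21, 21, 354]]]
[[38.20873786407767, 174.4004854368932, [8, 6, 26, 22, 412]], [514.0028248587571, 176.9406779661017, [9, 6, 21, 21, 354]]]
0.0295 0.17810639879451656 0.03825 0.03825
0.0302 0.17711350095030098 0.038900000000000004 0.038900000000000004
0.031 0.17597876055691175 0.039650000000000005 0.039650000000000005
[[0.61053258 0.21069292 0.0302    ]
 [0.59701895 0.03409571 0.0302    ]] [[0.61020608 0.21074145 0.039     ]
 [0.59654491 0.03428178 0.039     ]]
15.625 [0.5488909  0.12689065 0.03414772]
```

Both measures (hole height rise of about 8.7 mm, and travel since contact) leave about 0.9 mm of lift, or about 3.5 mm of push.

>>> send_rows([
  [0,0,-1,0,0,0,0],
  [0,0,-1.5,0,0,0,0],
  [0,0,-1,0,0,0,0],
  [0,0,0,0,0,0,0],
  [0,0,0,0,0,0,0],
])

```text
time: 16.25
eef_pos: [0.5523, 0.1267, 0.0341]
tool_rot: [-0.681, 0.732, 0.003, -0.002]
ft_force: [-16.8, 1.9, 11.3]
grip_width: 0.457
```

```bash
python3 - <<'E'
from holes import *
s=state(); print(s['time'],s['eef_pos'],s['ft_force'])
for n in ('side','scene','wrist'): cam(n,n+'12')
a=cv2.imread('pics/side12.png');b=cv2.imread('pics/scene12.png'); w=cv2.imread('pics/wrist12.png')
cv2.imwrite('pics/c12.png',np.vstack([np.hstack([cv2.resize(a[205:255,180:260],(400,250),interpolation=2),cv2.resize(b[180:250,180:240],(400,466),interpolation=2)[200:450]]),np.hstack([cv2.resize(w[150:230,0:100],(400,320),interpolation=2),cv2.resize(w[150:230,460:560],(400,320),interpolation=2)])]))
c=cam('wrist'); h=holes('pics/wrist12.png',[(38,188),(514,190)]); print(h)
sep=lambda z:np.linalg.norm(np.subtract(*ray(c,[h[0][:2],h[1][:2]],z)))
zs=np.linspace(.035,.045,401); v=np.array([sep(z) for z in zs]); print([(D,zs[np.argmin(abs(v-D))]) for D in (.1765,.1767,.177)])
E
```

```text
16.25 [0.55226508 0.1266553  0.03413574] [-16.78647598   1.87281086  11.33591515]
[[38.618581907090466, 183.8679706601467, [9, 1, 25, 23, 409]], [513.9421487603306, 186.0716253443526, [9, 2, 22, 21, 363]]]
[(0.1765, np.float64(0.040275)), (0.1767, np.float64(0.04015)), (0.177, np.float64(0.03995))]
```

View pics/c12.png

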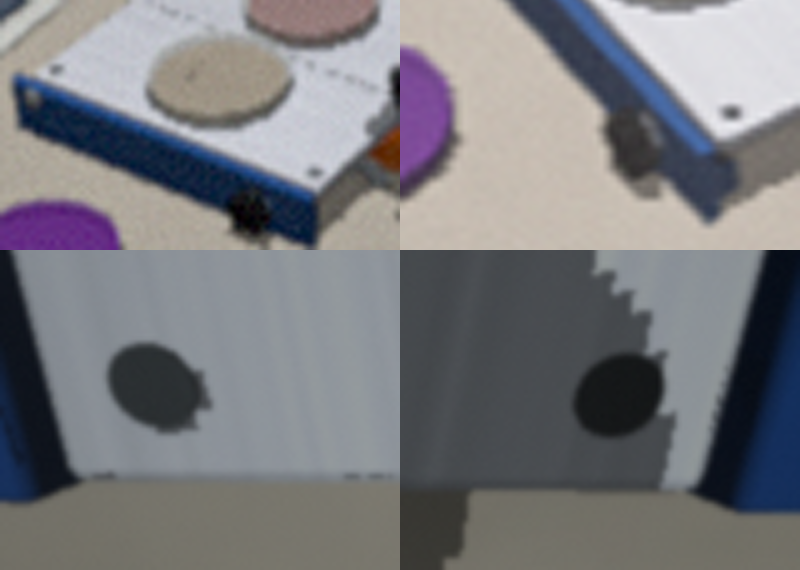

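The plate looks flush with the cheek's upper edge in the side and scene crops. As an absolute check I'll use the known 198 mm plate width, with corners at about (19.5,207.5) and (533,210) in the wrist view, and fit the edges more carefully.

```bash
python3 - <<'E'
from holes import *
c=cam('wrist','wrist13')
sep=lambda p,z:np.linalg.norm(np.subtract(*ray(c,p,z)))
for z in (.038,.039,.04,.041,.042): print(z,sep([(19.5,207.5),(533,210)],z),sep([(7.5,212.5),(545,215)],z))
print(ray(c,[(19.5,207.5),(533,210)],.04))
# side view: cheek top outer line vs plate line in scene, at front/back corners of plate
w=cv2.imread('pics/wrist13.png')
cv2.imwrite('pics/w13c.png',np.hstack([cv2.resize(w[0:225,0:70],(280,600)),cv2.resize(w[0:225,490:560],(280,600))]))
R=cv2.imread('pics/side0.png');S=cam('side','side13');n=cv2.imread('pics/side13.png')
cv2.imwrite('pics/s13c.png',np.vstack([cv2.resize(R[215:250,180:260],(686,300),interpolation=2),cv2.resize(n[215:250,180:260],(686,300),interpolation=2)]))
E
```

```text
0.038 0.19932572149756797 0.20974364151781175
0.039 0.1976228493551181 0.20795176738579696
0.04 0.1959199772126682 0.20615989325378223
0.041 0.19421710507021836 0.20436801912176747
0.042 0.19251423292776848 0.20257614498975265
[[0.60165744 0.22076306 0.04      ]
 [0.58661213 0.02542162 0.04      ]]
```

View pics/w13c.png

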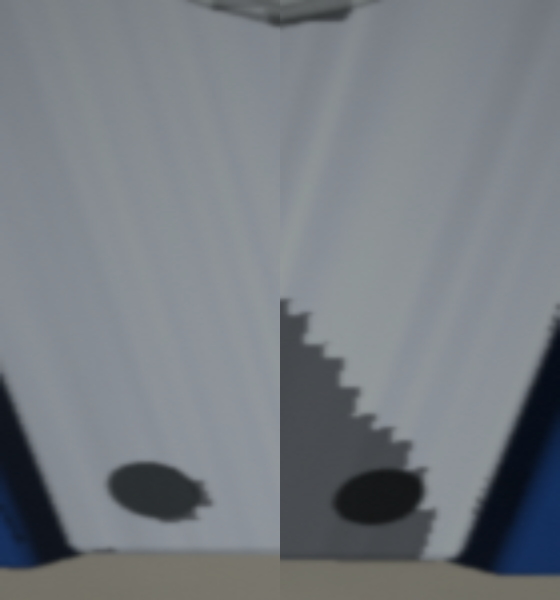

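View pics/s13c.png

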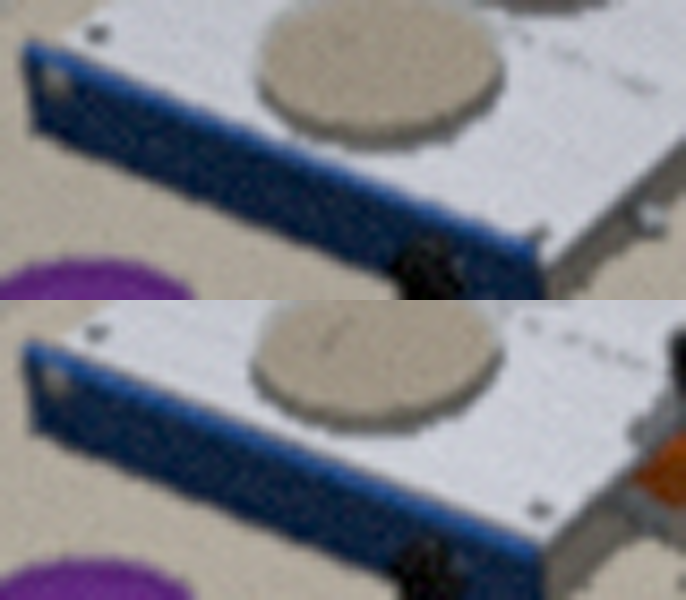

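Plate width gives z ≈ 39 mm but is only good to about 2 mm because of the calibration. I'll do a differential check: how far the front-left screw head rose in the scene camera since the start.

```bash
python3 - <<'E'
from h import *
def dark(im,x,y,r=4):
    g=im.astype(float).mean(2)[y-r:y+r+1,x-r:x+r+1]; bg=np.percentile(g,70); w=np.clip(bg*0.9-g,0,None)
    yy,xx=np.mgrid[-r:r+1,-r:r+1]; w=w*(np.hypot(xx,yy)<=r-.3); return np.array([x+(w*xx).sum()/w.sum(),y+(w*yy).sum()/w.sum()]),w.sum()
a=cv2.imread('pics/scene0.png'); b=cv2.imread('pics/scene12.png'); a5=cv2.imread('pics/s5.png'); b10=cv2.imread('pics/scene10.png')
c=cam('scene')
for nm,im,p in (('rest',a,(230,230)),('rest',a5,(230,230)),('x548',b10,(230,227)),('now',b,(230,227)),('now',c['pixels'],(230,227))):
    q,s=dark(im,*p,3); q,s=dark(im,*np.round(q).astype(int),3); print(nm,q,s)
    if nm=='rest': xy=ray(c,q,.0292)[0,:2]
    else:
        zs=np.linspace(.034,.045,221); e=[np.linalg.norm(proj(c,[[*xy,z]])[0]-q) for z in zs]; print(' z',zs[np.argmin(e)],min(e))
for nm,im in (('rest',a),('now',b)):
    print('back control',nm,dark(im,193,187,3))
print(xy)
E
```

```text
rest [229.39570815 229.52446352] 388.33333333333326
rest [229.39882098 229.53178403] 391.28666666666675
x548 [229.29455529 226.75941833] 394.2666666666666
 z 0.0392 0.1386120623603016
now [229.20643714 226.50637257] 392.30666666666673
 z 0.04015 0.07294685392884108
now [229.20862571 226.51155228] 389.53333333333336
 z 0.0401 0.07496547236678364
back control rest (array([192.14844593, 186.59692127]), np.float64(339.9666666666667))
back control now (array([192.09633549, 186.59361737]), np.float64(369.12666666666667))
[0.61294835 0.20874037]
```

Three checks agree on about 40.1 mm. I'll hold briefly to see that it stays put, and check the dishes.

>>> send_rows([
  [0,0,0,0,0,0,0],
  [0,0,0,0,0,0,0],
  [0,0,0,0,0,0,0],
  [0,0,0,0,0,0,0],
  [0,0,0,0,0,0,0],
  [0,0,0,0,0,0,0],
])

```text
time: 17.35
eef_pos: [0.5523, 0.1266, 0.0341]
tool_rot: [-0.681, 0.732, 0.003, -0.002]
ft_force: [-17.1, 1.8, 12.2]
grip_width: 0.458
```

```bash
python3 - <<'E'
from h import *
s=state(); print(s['time'],s['eef_pos'],s['ft_force'],s['grip_width'])
c=cam('side','side14'); a=cv2.imread('pics/side0.png'); b=cv2.imread('pics/side14.png')
cv2.imwrite('pics/c14.png',np.hstack([cv2.resize(i[165:265,170:300],(400,308),interpolation=2) for i in (a,b)]))
cam('scene','scene14')
E
```

```text
17.35 [0.55226568 0.12663782 0.03413584] [-17.14922039   1.75765238  12.24609067] 0.45844779256638096
```

View pics/c14.png

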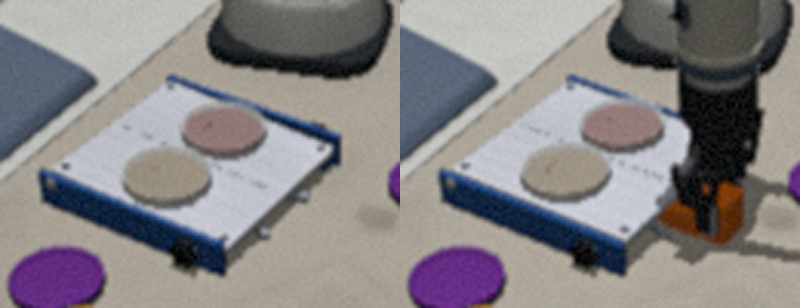

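View pics/scene14.png

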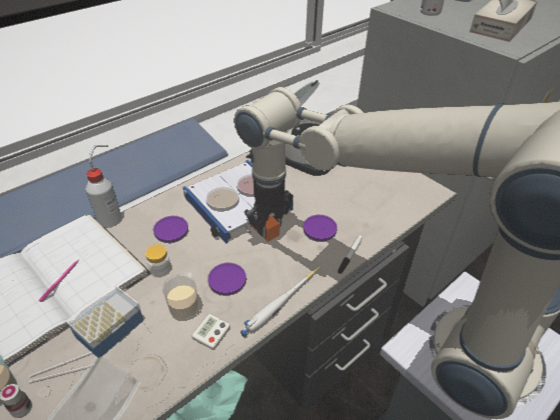

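Before and after, the dishes sit on the same spots of the table, at about (168,175) and (224,130) in the left crop, just raised. The bystanders are where they were, and the pose and force are steady. Handing in.

```bash
python3 -c "
from workcell import hand_in
print(hand_in())"
```

```text
the job is handed in; nothing more can be done
None
```

The table is lifted and reads level to within the measurement, and I handed the job in at about 17.4 s with the wedge still gripped and held in place. I gripped the wedge from above, set it down ahead of the guide mouth, and pushed it thin end first between the rails. It met the bar at TCP x ≈ 0.511 m, and I pushed about 42 mm further.

**Level:**
- **Scene camera:** the front screw head rose to z ≈ 40.1 mm, against 40 mm for level.
- **Wrist camera:** the spacing of the two front screw heads gave about 40.0–40.3 mm.
- **Travel since contact:** this also fits level.
- **Disagreement:** the known 198 mm plate width in the wrist view gave about 39 mm. I gave it little weight because it depends on the camera's calibration, which is only good to about 2 mm.

**Holding:** over the last second the pose did not change. The push stayed near 17 N and the down-press near 12 N. The push peaked at about 22 N in the readings, well under the limits.

**Other things:** comparing before and after pictures by eye, the dishes had not slid and the bystanders had not moved.

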